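# Cock the click tester and load a pencil barrel

## Task

Get the click tester ready for its next shot: draw the sprung striker arm back by its black post until the brass catch hooks it, and ease it onto the catch - never let the arm snap or fire. Then, with the arm safely hooked, slide the orange barrel lying in the tester's trough along until its nose is against the blue end stop, and leave everything else on the table where it is.

Things in the scene. Friction and masses are not known exactly. Their poses are not given: they have to be found in the camera images.
- tester: Click tester: grey base plate fixed to the table, 250 x 400 x 15 mm, spanning x -90..160, y -155..245 mm of its frame (origin on the table, z up). An aluminium trough runs along its y at x = -60, from the blue end stop at y = -130 (top at z 55) to the open end at y = 235: floor at z 30, 22 mm between its low walls, wall tops at z 36 mm. Nothing on it is higher than 96 mm.
- striker_pivot (a point): Vertical hinge axis of the striker arm, at tester x 70, y 0 mm. The steel spring stack on it reaches z 71 mm.
- striker (a joint): Angle of the striker arm, an aluminium bar to an end pin 145 mm from the pivot, z 38..55 mm, swinging level. 0 = rest: points along tester -x, across the trough, blocking the barrel. Grows towards +y (clockwise from above). Sprung to 0: 3 N at the post at rest, 8 N at 1.31. Its pin passes the hook by about 1.34; stop at 1.43. Eased back, it rests on the hook near 1.31; if not hooked it flies back.
- draw_post (a point): Middle of the upright black post by which the arm is drawn: 14 mm diameter, 118 mm from the pivot axis, standing from z 55 to z 96 mm on top of the arm. This point is on its axis at z 75 mm. Push it from the tester's -y side (or hook or hold it) and follow the arc about the pivot.
- catch (a joint): Angle of the brass catch, a sprung hook lever (z 39 to 53 mm) beside the end of the drawn arm. 0 = closed; grows as the hook swings outward: the arriving pin pushes its slanted lead-in aside (about 0.1) and it closes again by itself. Hair trigger: 1 to 2 N on hook or trigger, opening it by about 0.04, fires the arm.
- catch_hook (a point): Top of the brass hook's tooth, about 4 mm in from its tip, at z 53 mm. The arm's end pin comes to rest on its side facing the trigger.
- trigger (a point): Top of the red trigger paddle (26 mm wide, 8 mm thick, z 44 to 78 mm) on the catch's tail, 47 mm behind the catch's hinge. Do not touch.
- barrel: The orange pencil barrel, a smooth round tube 20 mm diameter, 110 mm long, 35 g or so, lying loose in the trough, axis at z 40 mm (top at z 50). Origin at its middle on its axis; its x axis runs along it to the tapered nose, which points to the tester's -y; it may roll about x. It slides freely when its flat tail end is pushed, and stays where it is left.
- barrel_nose (a point): Centre of the barrel's nose end face.
- barrel_tail (a point): Centre of the barrel's flat tail end face (20 mm diameter), facing the open end of the trough.
- trough_stop (a point): On the face of the blue end stop, on the trough's centre line, at z 40 mm: where the nose must arrive.
- rack: Wooden six-hole rack holding five upright orange barrels, 210 x 56 mm, 122 mm high over the barrels, fixed; origin under its centre, long along its x. Bystander.
- clutch_housing: Knurled steel clutch housing, 27 mm diameter, 62 mm high, standing loose; origin under its centre. Bystander.
- cap_a: Chrome push cap, 28 mm diameter, 40 mm high, standing loose; origin under its centre. Bystander.
- cap_b: The other chrome push cap, same size. Bystander.
- eraser_plug: Grey rubber eraser plug, 60 x 22 x 18 mm, lying loose on the base plate; origin under its centre. Bystander.
- ruler: Stubby brass ruler, 130 x 26 x 4 mm, lying loose on the table; origin under its centre. Bystander.
There are look-alikes about, which are no part of the job. Of the things that look like the barrel, the smallest one is meant.

How it is judged:
By the outcome, as a careful person would: the job done as asked, in the order asked, and still so for the second after the job is handed in, with the robot touching nothing.
It also fails if it takes over 64 s, if anything falls off the work surface, if the arm or the gripper's body presses on something with over 40 N, if the wrist force passes 120 N, or if a joint passes its speed limit or range.

## Robot

A 6-joint arm with a two-finger parallel gripper is mounted at the origin on the work surface. World frame = base frame: x ahead of the robot, y to its left, z up, the work surface at z = 0. Lengths are in mm, angles in rad, forces in N, time in s.
With the tool pointing down it reaches from about 250 to 775 mm from the base axis. Payload 8.9 kg.
Tool frame: the origin (TCP) lies midway between the tips of the shut fingers; the grasp point (between the pads) lies 19 mm behind it (manip.grasp_offset is the z of the grasp point in the tool frame, in mm); z points along the fingers, x is the direction in which the jaws open and shut, and the axes are right-handed (so a half turn about z gives the same grasp; the last joint's range is limited). The gripper opens to 85 mm and grips with 20 to 120 N. Pads are 22 mm wide; open, the fingers measure 114 mm over their backs; the gripper's body (76 mm by 85 mm) begins 54 mm behind the grasp point. The pads swing forward as they close: fully open they stand 13 mm farther back than shut.
Start: joints at [1.067, 0.291, -0.153, 1.127, 0, 1.431], TCP at [187.294, 490.453, 231.305] pointing down, gripper open.
Joint ranges: [-2.52, 2.52], [-0.91, 1.74], [-1.3, 1.37], [-1.96, 2.02], [-1.52, 1.47], [-3.14, 3.14]. Speed limits (rad/s): [2.22, 2.22, 2.79, 3.14, 3.14, 3.14].

## Interface

Orientations are given as a unit quaternion [w, x, y, z].
In Python, from bench import get_state, vision, manip gives the robot as it stands.
- The arm moves only by the tool step_arm, never from a script. Its argument "targets" is a list that holds one entry, the list of rows, each a list of 4 numbers: the shift along the tool's x, y, z in units of 50 mm (1.0 is 50 mm), then the turn about the tool's z in units of 0.12 rad (1.0 is 0.12 rad). A call has 1 to 20 rows; each row shifts and turns the commanded pose from where the row before left it, along the tool's axes as they then stand; what a row does not reach is not made up. A row lasts 1/8 s, in which the tool goes at most 62.5 mm and 10.7 degrees, less where a joint would pass 70% of its speed; a pose out of reach is approached as far as the arm can. A call with a number of a shift or a turn outside -1 to 1 is refused whole. A call with a gripper value outside its range is refused whole. "hand" is the opening, from 0 (shut) to 1 (fully open), set as the call begins (left out, the last holds). The fingers move at their own pace and stop on an object; the grip force is fixed at half the most. Time passes only in rows, so rows that do not move let the fingers close. It gives the time, the measured TCP pose, the force and the opening at its end, in the units of the state.
- get_state(): the state, without advancing time (a new reading comes with each control period).
- vision.get_image(name): name is "side" or "top"; returns the picture (420x560x3 uint8, red, green, blue); there is no depth.
- vision.camera_params(name): a dict with "mtx" (3x3 intrinsics, pixels), "k1" (the pictures are not rectified: a ray, as slopes to the right and down, at radius r is drawn at 1 + k1 r^2 times it, then the intrinsics apply), "R" (3x3) and "t" (3): a world point X has camera coordinates R X + t. Camera axes: x right, y down, z forward; pixel columns grow to the right and rows downward; lengths in mm; the calibration is good to about 2 mm. A picture is of the moment at which its call begins. camera_params takes no time and is no camera call.
- manip.job_done(): hands the job in, once; it reports no verdict.
Trained networks look in the newest picture that a camera, given by its name, has taken for a name from the list of things; names that differ only in an ending like _2 or _b are one class to them, and where a whole thing is asked for, a point or a joint stands for the part that bears it (a point fixed in the world has none). Each returns a list of dicts, best first, with "score" (0 to 1); they miss things now and then, are a little off and sometimes report something else, mostly with a low value. They report only what shows in the picture. A call takes as long as a camera call. They do not tell look-alikes from the thing itself.
- vision.trace(camera, name): "mask" (420x560 bool, what is visible of it) and "at" ([column, row] in pixels, amid what is visible of it).
- vision.landmark_of(camera, name): "at" ([column, row] in pixels: a listed point, or the origin of a listed thing).
The state is a dict: "time": time; "joint_pos": joint angles; "joint_velocities": joint speeds; "effort": joint torques, N m; "eef_pos": TCP position; "orientation": TCP orientation; "wrist_force": force on the tool from outside, world axes, zero at the start; "ft_torque": the same for the moment, N m; "width": finger opening in mm.
Only numpy, scipy, OpenCV 4.12 (cv2) and the standard library are available. Lean on these libraries where they do the work, as an engineer would, in place of code of your own. Each camera call takes 0.05 s, during which the arm holds its last target.

## Working session

There is one attempt and no reset: what is moved stays moved. The work goes in short steps, Python scripts to look and compute and a tool call to move; the robot and the scene stay as the last step left them, time stands still between calls to the robot, and variables do not carry over. Pictures are saved under pics/ and viewed, and the job is handed in when it is done.

Besides the shell and the picture viewer there is one more tool, called after "Call:" as name(argument=value, ...), one argument or row to a line, values as JSON. step_arm: Moves the arm, as the interface text tells. Shifts and turns lie within -1 to 1; 1 stands for 50 mm of shift or 0.12 rad of turn. Its arguments: {"type":"object","properties":{"targets":{"type":"array","items":{"type":"array","items":{"type":"array","items":{"type":"number"}}}},"hand":{"type":"number"}},"required":["targets"]}

```bash
mkdir -p pics; ls; python3 - <<'E'
from bench import get_state, vision, manip
import cv2,json
for n in("side","top"):
    im=vision.get_image(n); cv2.imwrite(f"pics/{n}0.png",im[:,:,::-1])
    p=vision.camera_params(n); print(n,p)
print(get_state(), manip.grasp_offset)
E
```

```text
pics
side {'mtx': array([[508.62363131,   0.        , 281.9693459 ],
       [  0.        , 508.62363131, 205.95614678],
       [  0.        ,   0.        ,   1.        ]]), 'k1': -0.007496928401127906, 'R': array([[ 0.71417251, -0.69971747, -0.01879084],
       [-0.50017384, -0.49135864, -0.7130167 ],
       [ 0.4896772 ,  0.51861561, -0.70089521]]), 't': array([-403.65521245,  322.80895892,  817.1381795 ])}
top {'mtx': array([[434.45557216,   0.        , 276.18006471],
       [  0.        , 434.45557216, 204.6170559 ],
       [  0.        ,   0.        ,   1.        ]]), 'k1': -0.10779729877874605, 'R': array([[-0.00632138, -0.99997376, -0.00353733],
       [-0.9772632 ,  0.00692745, -0.21191659],
       [ 0.21193553,  0.0021173 , -0.97728136]]), 't': array([ -33.58578788,  578.63804103, 1107.22795169])}
{'time': 0.1, 'joint_pos': array([ 1.06670070e+00,  2.91234093e-01, -1.54014157e-01,  1.12670077e+00,
       -6.50586749e-06,  1.43150801e+00]), 'joint_velocities': array([ 0.00043931, -0.00308395,  0.00390875, -0.0005084 , -0.0008901 ,
        0.00103283]), 'effort': array([ 1.39245796e-03, -5.37978423e+01,  3.31916642e+01,  9.40344937e-03,
       -1.63630316e-04, -7.52686447e-06]), 'eef_pos': array([187.11370337, 490.12238136, 230.79815294]), 'orientation': array([ 2.60690552e-04,  8.23640953e-01,  5.67111319e-01, -5.14031822e-04]), 'wrist_force': array([ 0.03100174, -0.05046571, -0.34238509]), 'ft_torque': array([ 0.00547464, -0.04475929,  0.03264111]), 'width': 85.32765600003775} -18.700000000000003
```

View pics/side0.png

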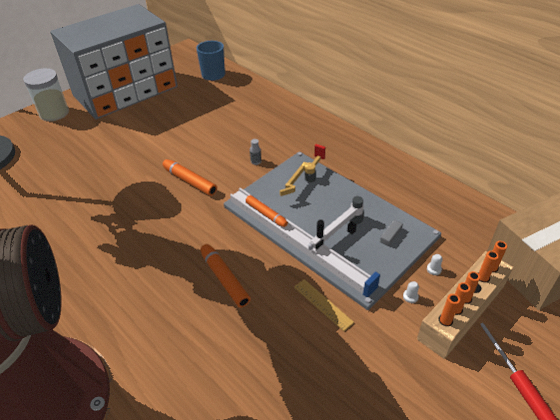

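View pics/top0.png

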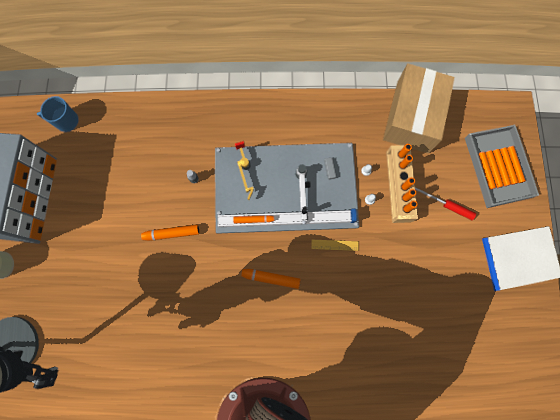

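The top picture shows the tester at about (287,187), with the trough on the robot's side and the blue stop at (354,214). The catch is at (245,165), with its red trigger at (240,145). There are three loose orange barrel-like things: one in the trough at (255,219), one on the table at (172,233) and one on the table at (272,279). The trough one is the smallest and fits the description. Next I'll confirm that in a crop and fit the tester pose.

```bash
cat > h.py <<'E'
import numpy as np, cv2
from scipy.optimize import least_squares
from bench import get_state, vision, manip
P={n:vision.camera_params(n) for n in("side","top")}
def proj(n,X):
    p=P[n]; c=p["R"]@np.asarray(X,float)+p["t"]; s=c[:2]/c[2]; s=s*(1+p["k1"]*(s@s)); return (p["mtx"]@[s[0],s[1],1])[:2]
def ray(n,uv):
    p=P[n]; d=np.linalg.solve(p["mtx"],[uv[0],uv[1],1])[:2]; s=d.copy()
    for _ in range(20): s=d/(1+p["k1"]*(s@s))
    v=p["R"].T@[s[0],s[1],1]; return -p["R"].T@p["t"], v/np.linalg.norm(v)
def atz(n,uv,z):
    o,v=ray(n,uv); return o+v*(z-o[2])/v[2]
def tri(a,b):
    o1,v1=ray("side",a);o2,v2=ray("top",b)
    A=np.array([v1,-v2]).T; s=np.linalg.lstsq(A,o2-o1,rcond=None)[0]
    p,q=o1+s[0]*v1,o2+s[1]*v2; return (p+q)/2,np.linalg.norm(p-q)
def crop(n,c,w,h,f,name,im=None):
    im=vision.get_image(n) if im is None else im
    x0,y0=int(c[0]-w/2),int(c[1]-h/2); x0=max(x0,0);y0=max(y0,0)
    cv2.imwrite("pics/"+name,cv2.resize(im[y0:y0+h,x0:x0+w,::-1],None,fx=f,fy=f,interpolation=cv2.INTER_CUBIC)); print(name,"origin",x0,y0,"x",f)
E
python3 - <<'E'
from h import *
zs=dict(striker_pivot=None,draw_post=75,catch_hook=53,trigger=78,barrel_nose=40,barrel_tail=40,trough_stop=40,tester=0,barrel=40)
for k,z in zs.items():
    r={}
    for n in("side","top"):
        L=vision.landmark_of(n,k)
        for d in L[:2]:
            print(k,n,round(d["score"],2),np.round(d["at"],1),None if z is None else atz(n,d["at"],z).round(1))
        if L:r[n]=L[0]["at"]
    if len(r)==2: print("   tri",[np.round(q,1) for q in tri(r["side"],r["top"])])
crop("side",(300,210),160,120,5,"cs.png"); crop("top",(285,190),160,110,5,"ct.png")
E
```

```text
striker_pivot side 0.64 [351.  207.8] None
striker_pivot top 0.7 [300.9 171.3] None
   tri [array([ 671.5, -103.8,   49.4]), np.float64(8.5)]
draw_post side 0.62 [319.6 227.2] [ 562.9 -108.5   75. ]
draw_post side 0.23 [369.2 277.9] [ 534.1 -253.2   75. ]
draw_post top 0.82 [304.8 209.4] [ 562.  -113.4   75. ]
   tri [array([ 560. , -112.3,   80.5]), np.float64(2.3)]
catch_hook side 0.56 [293.2 186.7] [626.9  26.8  53. ]
catch_hook top 0.75 [250.8 185.8] [633.6  31.8  53. ]
   tri [array([634.9,  33. ,  44.2]), np.float64(2.5)]
trigger side 0.94 [321.1 143.4] [757.   65.3  78. ]
trigger side 0.67 [461.6 311.6] [ 584.5 -406.    78. ]
trigger top 0.86 [239.5 144.2] [745.3  62.1  78. ]
   tri [array([745. ,  59.3,  86.8]), np.float64(6.9)]
barrel_nose side 0.91 [203.3 247.7] [387.2  38.   40. ]
barrel_nose side 0.8 [165.3 164. ] [484.3 304.8  40. ]
barrel_nose top 0.91 [241.6 272.1] [400.   55.8  40. ]
barrel_nose top 0.85 [143.4 240.1] [486.7 325.4  40. ]
   tri [array([400.5,  58.7,  12.6]), np.float64(2.4)]
barrel_tail side 0.84 [246.5 198.5] [539.8  82.2  40. ]
barrel_tail side 0.69 [211.5 191. ] [501.7 155.   40. ]
barrel_tail top 0.67 [195.7 229.6] [515.1 182.1  40. ]
barrel_tail top 0.66 [232.5 220.2] [540.5  81.9  40. ]
   tri [array([559.8, 173.2, -40.4]), np.float64(80.1)]
trough_stop side 0.87 [368.4 281.1] [ 550.8 -242.4   40. ]
tester side 0.63 [333.5 242.3] [ 604.9 -112.3   -0. ]
tester side 0.51 [283.6 225.3] [566.2  -4.    0. ]
tester top 0.73 [300.  200.9] [ 602.2 -105.1   -0. ]
   tri [array([ 606.1, -107.4,   -6. ]), np.float64(6.4)]
barrel side 0.92 [185.5 177.3] [489.1 232.9  40. ]
barrel side 0.71 [267.6 212.1] [543.4  19.6  40. ]
barrel top 0.93 [269.2 277.7] [384.8 -17.6  40. ]
barrel top 0.77 [251.  219.8] [541.3  31.4  40. ]
   tri [array([362.9, -16.4, 276.1]), np.float64(24.7)]
cs.png origin 220 150 x 5
ct.png origin 205 135 x 5
```

View pics/cs.png

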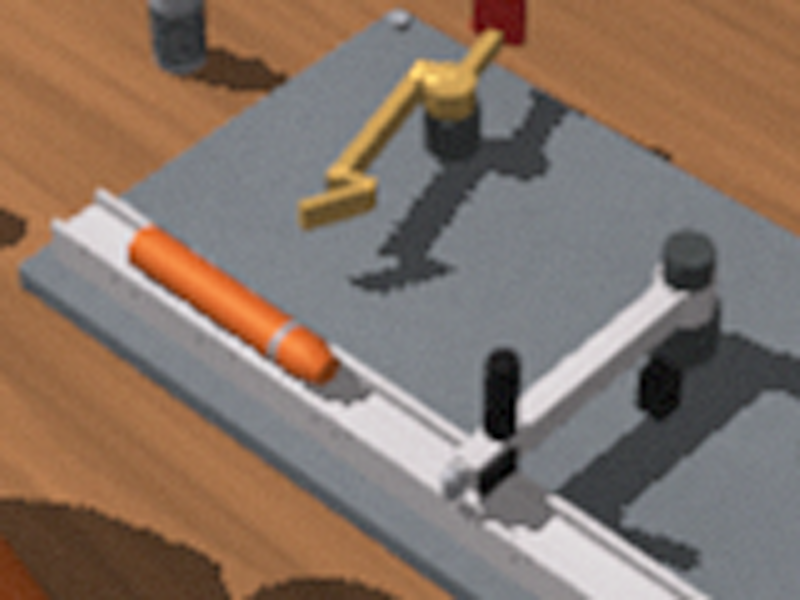

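View pics/ct.png

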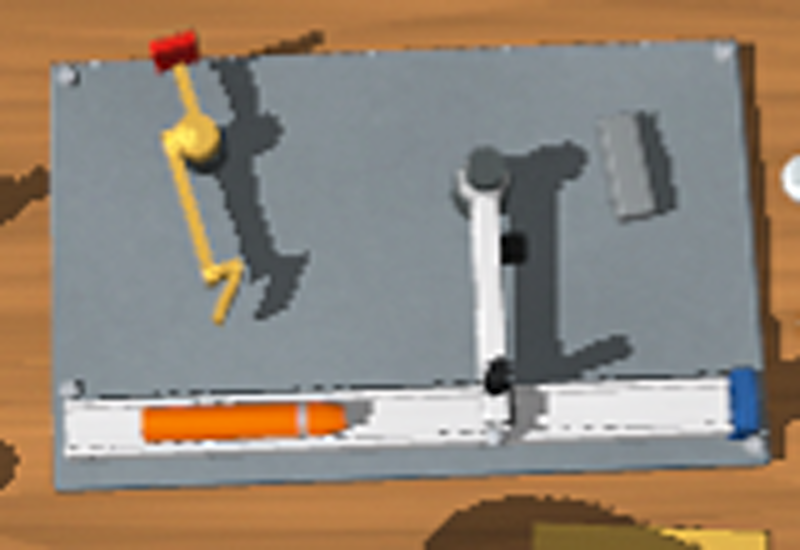

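```bash
cat >> h.py <<'E'
def T2W(p,q):
    c,s=np.cos(p[2]),np.sin(p[2]); return np.array([p[0]+c*q[0]-s*q[1],p[1]+s*q[0]+c*q[1],q[2]])
E
python3 - <<'E'
from h import *
t=lambda u,v:(u/5+205,v/5+135)
s=lambda u,v:(u/5+220,v/5+150)
obs=[("top",t(50,63),(160,245,15)),("top",t(740,40),(160,-155,15)),("top",t(768,465),(-90,-155,15)),("top",t(57,490),(-90,245,15)),
("top",t(487,164),(70,0,71)),
("side",s(22,272),(-90,245,15)),("side",s(690,247),(70,0,71)),("side",s(398,14),(160-8,245-8,17)),
("top",t(66,430),(-60,235,33)),("top",(304.8,209.4),(-48,0,75)),("side",(319.6,227.2),(-48,0,75))]
f=lambda p,S=("top","side"):np.concatenate([proj(n,T2W(p,q))-uv for n,uv,q in obs if n in S])
for S in(("top","side"),("top",),("side",)):
    r=least_squares(f,[610,-110,0.03],args=(S,),loss="soft_l1"); print(S,r.x.round(3)); print(f(r.x,S).reshape(-1,2).round(1).tolist())
E
```

```text
('top', 'side') [ 6.07623e+02 -1.11472e+02  3.00000e-02]
[[0.2, -0.4], [-0.1, -0.7], [1.1, -0.7], [-0.7, -0.4], [-0.0, 0.3], [-1.7, -1.8], [-0.2, 0.2], [-0.2, 0.1], [0.1, -0.3], [-0.2, 0.9], [0.6, 2.1]]
('top',) [ 6.07036e+02 -1.11354e+02  3.00000e-02]
[[0.2, -0.3], [-0.1, -0.5], [1.0, -0.5], [-0.7, -0.2], [-0.1, 0.5], [0.1, -0.1], [-0.2, 1.1]]
('side',) [ 6.08804e+02 -1.11181e+02  3.00000e-02]
[[-1.4, -2.1], [0.1, -0.1], [-0.0, -0.2], [0.9, 1.7]]
```

The crop confirms the barrel in the trough: plain tail at crop (145,425), tapered nose at (345,417) towards the blue stop, and the shortest of the three. Now I'll refine the tester pose and plan the approach.

```bash
cat >> h.py <<'E'
TP=np.array([607.4,-111.4,0.03])
def W2T(X,p=None):
    p=TP if p is None else p
    c,s=np.cos(p[2]),np.sin(p[2]); d=np.asarray(X)-[p[0],p[1],0]; return np.array([c*d[0]+s*d[1],-s*d[0]+c*d[1],d[2]])
def Rq(q):
    from scipy.spatial.transform import Rotation as R
    return R.from_quat([q[1],q[2],q[3],q[0]]).as_matrix()
def where():
    s=get_state(); R=Rq(s["orientation"]); psi=np.arctan2(R[1,1],R[0,1])
    print("t",round(s["time"],2),"tcp",s["eef_pos"].round(1),"tester",W2T(s["eef_pos"]).round(1),"psi_y",round(psi,3),"F",s["wrist_force"].round(1),"w",round(s["width"],1),"j",s["joint_pos"].round(2)); return s,R,psi
def go(X,psi=None):
    s,R,p=where(); d=R.T@(np.asarray(X)-s["eef_pos"]); print("shift units",(d/50).round(3), "turn units",None if psi is None else round((p-psi)/0.12,2))
E
python3 - <<'E'
from h import *
t=lambda u,v:(u/5+205,v/5+135)
s=lambda u,v:(u/5+220,v/5+150)
obs=[("top",t(50,63),(160,245,15)),("top",t(740,40),(160,-155,15)),("top",t(768,465),(-90,-155,15)),("top",t(57,490),(-90,245,15)),
("top",t(487,164),(70,0,71)),
("side",s(690,247),(70,0,71)),("side",s(398,14),(160-8,245-8,17)),
("top",t(66,430),(-60,235,33)),("top",(304.8,209.4),(-48,0,75)),("side",(319.6,227.2),(-48,0,75)),("side",(374,276),(-60,-135,55))]
f=lambda p:np.concatenate([proj(n,T2W([p[0],p[1],p[2]/1000],q))-uv for n,uv,q in obs])
r=least_squares(f,[610,-110,20],x_scale=[1,1,1],loss="soft_l1"); p=r.x*[1,1,.001]; print(p); print(f(r.x).reshape(-1,2).round(1).tolist())
for n in("top","side"): print(n,proj(n,[187,490,231]),"tail",W2T(atz(n,(232.5,220.2) if n=="top" else (246.5,198.5),40),p),"hook",W2T(atz(n,(250.8,185.8) if n=="top" else (293.2,186.7),53),p))
X=T2W(p,(-48,-38,150)); print("pre",X); go(X,np.pi/2+p[2])
E
```

```text
[ 6.08413147e+02 -1.11228615e+02  3.29432672e-02]
[[-0.0, -0.5], [-0.3, -1.1], [1.1, -1.1], [-0.7, -0.4], [-0.2, 0.0], [-0.1, -0.1], [-0.4, -0.1], [0.1, -0.3], [-0.2, 0.6], [0.8, 1.8], [-1.6, 1.2]]
top [ 41.0874692  361.32313471] tail [-61.47429166 195.28936341  40.        ] hook [ 29.87644231 142.08842537  53.        ]
side [-30.75087371 116.6973525 ] tail [-62.24836157 195.57319611  40.        ] hook [ 22.9887864  137.31730877  53.        ]
pre [ 561.69080839 -150.78898734  150.        ]
t 1.1 tcp [187.3 490.4 231.3] tester [-401.9  614.2  231.3] psi_y -0.365 F [-0.6 -0.5 -0.6] w 85.6 j [ 1.07  0.29 -0.15  1.13  0.    1.43]
shift units [-9.309 11.571  1.626] turn units -16.4
```

Call:
step_arm(
  targets=[
    [[-0.3, 0.4, 0, 0], [-0.64, 0.8, 0, 0], [-0.64, 0.8, 0, 0], [-0.64, 0.8, 0, 0], [-0.64, 0.8, 0, 0], [-0.64, 0.8, 0, 0], [-0.64, 0.8, 0, 0], [-0.64, 0.8, 0, 0], [-0.64, 0.8, 0, 0], [-0.64, 0.8, 0, 0], [-0.64, 0.8, 0, 0], [-0.64, 0.8, 0, 0], [-0.64, 0.8, 0, 0], [-0.64, 0.8, 0, 0], [-0.64, 0.8, 0, 0], [-0.05, 0, 0, 0], [0, 0, 0, 0]],
  ],
  hand=0,
)

```text
time: 3.22
eef_pos: [562.6, -151.1, 231.0]
orientation: [-0.001, 0.824, 0.567, -0.0]
wrist_force: [0.7, 1.0, 0.6]
width: 0.1
```

Call:
step_arm(
  targets=[
    [[0, 0, 0, -1], [0, 0, 0, -1], [0, 0, 0, -1], [0, 0, 0, -1], [0, 0, 0, -1], [0, 0, 0, -1], [0, 0, 0, -1], [0, 0, 0, -1], [0, 0, 0, -1], [0, 0, 0, -1], [0, 0, 0, -1], [0, 0, 0, -1], [0, 0, 0, -1], [0, 0, 0, -1], [0, 0, 0, -1], [0, 0, 0, -1], [0, 0, 0, -0.4], [0, 0, 0, 0]],
  ],
)

```text
time: 5.48
eef_pos: [562.7, -150.1, 231.7]
orientation: [0.0, -0.017, 1.0, 0.0]
wrist_force: [0.1, 0.1, 0.4]
width: -0.3
```

```bash
sed -i 's/^TP=.*/TP=np.array([607.9,-111.3,0.032])/' h.py; python3 - <<'E'
from h import *
go(T2W(TP,(-48,-34,64)),np.pi/2+TP[2])
E
```

```text
t 5.47 tcp [ 562.7 -150.1  231.7] tester [-46.4 -37.3 231.7] psi_y 1.604 F [0.1 0.1 0.4] w -0.3 j [-0.39  0.4   0.01  1.18  0.   -1.99]
shift units [0.032 0.066 3.354] turn units 0.01
```

Call:
step_arm(
  targets=[
    [[0.03, 0, 0.5, 0], [0, 0, 0.6, 0], [0, 0, 0.6, 0], [0, 0, 0.6, 0], [0, 0, 0.5, 0], [0, 0, 0.35, 0], [0, 0, 0.2, 0], [0, 0, 0, 0], [0, 0, 0, 0]],
  ],
)

```text
time: 6.6
eef_pos: [562.1, -151.5, 64.6]
orientation: [0.001, -0.016, 1.0, -0.0]
wrist_force: [0.5, 1.1, 0.2]
width: -0.1
```

```bash
python3 - <<'E'
from h import *
where()
crop("top",(300,200),130,100,6,"t1.png");crop("side",(325,225),130,100,6,"s1.png")
E
```

```text
t 6.6 tcp [ 562.1 -151.5   64.6] tester [-47.1 -38.7  64.6] psi_y 1.603 F [0.5 1.1 0.2] w -0.1 j [-0.39  0.54 -0.24  0.79  0.   -1.99]
t1.png origin 235 150 x 6
s1.png origin 260 175 x 6
```

View pics/t1.png

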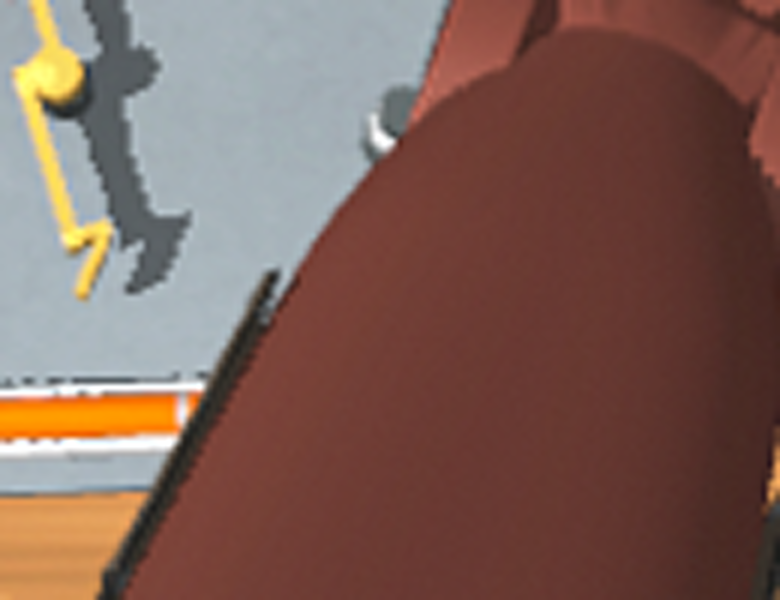

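View pics/s1.png

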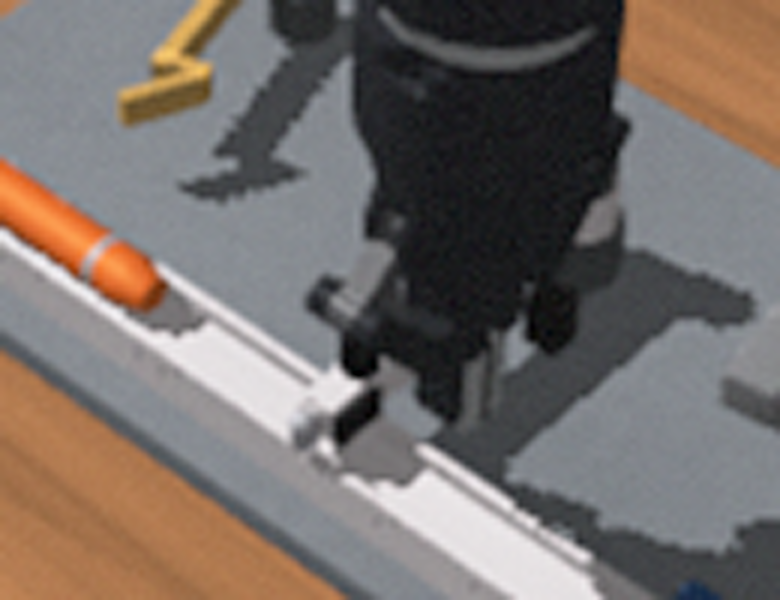

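The side crop shows the shut fingers at (460,390), just on the stop side of the arm, with the post partly hidden behind a knuckle. Next I'll advance until they touch.

Call:
step_arm(
  targets=[
    [[0, 0.1, 0, 0], [0, 0.1, 0, 0], [0, 0.1, 0, 0], [0, 0.04, 0, 0], [0, 0, 0, 0]],
  ],
)

```text
time: 7.32
eef_pos: [561.0, -134.2, 63.8]
orientation: [-0.0, -0.016, 1.0, -0.0]
wrist_force: [-0.4, 0.8, -0.2]
width: -0.2
```

Call:
step_arm(
  targets=[
    [[0, 0.04, 0, 0], [0, 0, 0, 0]],
  ],
)

```text
time: 7.58
eef_pos: [561.0, -132.3, 63.8]
orientation: [-0.0, -0.016, 1.0, 0.0]
wrist_force: [-0.7, 1.3, 0.1]
width: 0.3
```

Call:
step_arm(
  targets=[
    [[0, 0.04, 0, 0], [0, 0, 0, 0]],
  ],
)

```text
time: 7.82
eef_pos: [560.8, -130.3, 63.8]
orientation: [-0.0, -0.016, 1.0, 0.0]
wrist_force: [0.1, 0.0, -0.3]
width: -0.1
```

Call:
step_arm(
  targets=[
    [[0, 0.04, 0, 0], [0, 0, 0, 0]],
  ],
)

```text
time: 8.07
eef_pos: [560.8, -128.7, 63.8]
orientation: [-0.0, -0.016, 1.0, -0.0]
wrist_force: [-1.3, -2.2, -1.0]
width: -0.2
```

Call:
step_arm(
  targets=[
    [[0.015, 0.142, 0, 0.5], [0.016, 0.142, 0, 0.5], [0.015, 0.142, 0, 0.5], [0.016, 0.142, 0, 0.5], [0, 0, 0, 0]],
  ],
)

```text
time: 8.7
eef_pos: [559.4, -100.0, 63.8]
orientation: [0.0, 0.103, 0.995, -0.0]
wrist_force: [0.2, -4.1, -1.1]
width: 0.1
```

```bash
cat >> h.py <<'E'
PIV=(70,0)
def theta(d=16.5):
    s,R,psi=where(); T=W2T(s["eef_pos"]); rx,ry=T[0]-70,T[1]; r=np.hypot(rx,ry)
    ang=np.arctan2(ry,-rx)+np.arcsin(d/r); yt=R[:2,1]; t=np.pi/2+TP[2]-psi
    print("theta est",round(ang,3),"tool theta",round(t,3),"r_post",round(np.sqrt(r*r-d*d),1),"F tangential",round(float(s["wrist_force"][:2]@yt),1),"F radial(out)",round(float(s["wrist_force"][:2]@R[:2,0]),1))
E
python3 - <<'E'
from h import *
theta()
E
```

```text
t 8.7 tcp [ 559.4 -100.    63.8] tester [-48.1  12.8  63.8] psi_y 1.364 F [ 0.2 -4.1 -1.1] w 0.1 j [-0.31  0.52 -0.28  0.77 -0.   -1.67]
theta est 0.248 tool theta 0.239 r_post 117.6 F tangential -3.9 F radial(out) -1.0
```

Spring force is about 4 N at 0.25 rad, as expected, so I'll continue.

Call:
step_arm(
  targets=[
    [[0.015, 0.142, 0, 0.5], [0.016, 0.142, 0, 0.5], [0.015, 0.142, 0, 0.5], [0.016, 0.142, 0, 0.5], [0.015, 0.142, 0, 0.5], [0.016, 0.142, 0, 0.5], [0.015, 0.142, 0, 0.5], [0.016, 0.142, 0, 0.5], [0, 0, 0, 0]],
  ],
)

```text
time: 9.82
eef_pos: [576.5, -46.7, 63.8]
orientation: [-0.0, 0.337, 0.942, -0.001]
wrist_force: [-1.5, -6.4, 0.8]
width: -0.1
```

```bash
python3 - <<'E'
from h import *
theta()
E
```

```text
t 9.82 tcp [576.5 -46.7  63.8] tester [-29.4  65.6  63.8] psi_y 0.884 F [-1.5 -6.4  0.8] w -0.1 j [-0.21  0.53 -0.25  0.79 -0.   -1.09]
theta est 0.723 tool theta 0.719 r_post 117.9 F tangential -5.9 F radial(out) -2.9
```

Call:
step_arm(
  targets=[
    [[0.015, 0.142, 0, 0.5], [0.016, 0.142, 0, 0.5], [0.015, 0.142, 0, 0.5], [0.016, 0.142, 0, 0.5], [0.015, 0.142, 0, 0.5], [0.016, 0.142, 0, 0.5], [0.015, 0.142, 0, 0.5], [0, 0, 0, 0]],
  ],
)

```text
time: 10.82
eef_pos: [609.9, -10.9, 63.7]
orientation: [-0.0, 0.526, 0.851, -0.001]
wrist_force: [-4.9, -6.9, 4.6]
width: -0.0
```

```bash
python3 - <<'E'
from h import *
theta()
crop("side",(310,190),120,90,6,"s2.png");crop("top",(270,190),120,90,6,"t2.png")
E
```

```text
t 10.82 tcp [609.9 -10.9  63.7] tester [  5.2 100.3  63.7] psi_y 0.464 F [-4.9 -6.9  4.6] w -0.0 j [-0.14  0.58 -0.16  0.83 -0.   -0.6 ]
theta est 1.136 tool theta 1.139 r_post 118.2 F tangential -7.4 F radial(out) -4.0
s2.png origin 250 145 x 6
t2.png origin 210 145 x 6
```

View pics/s2.png

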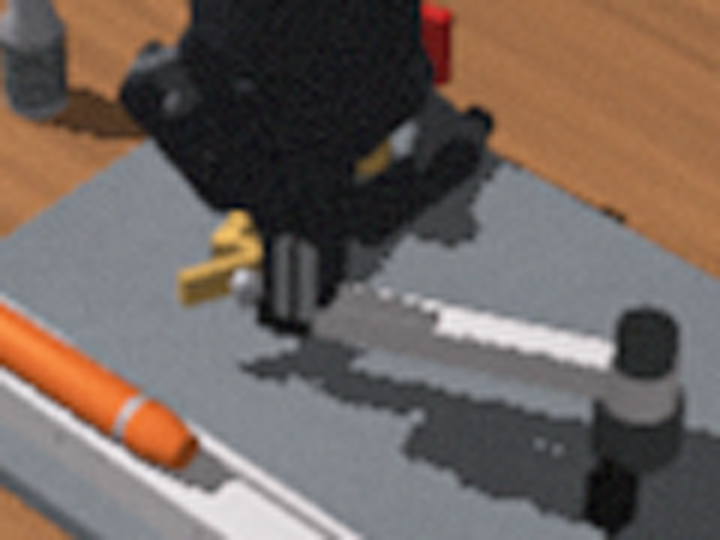

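View pics/t2.png

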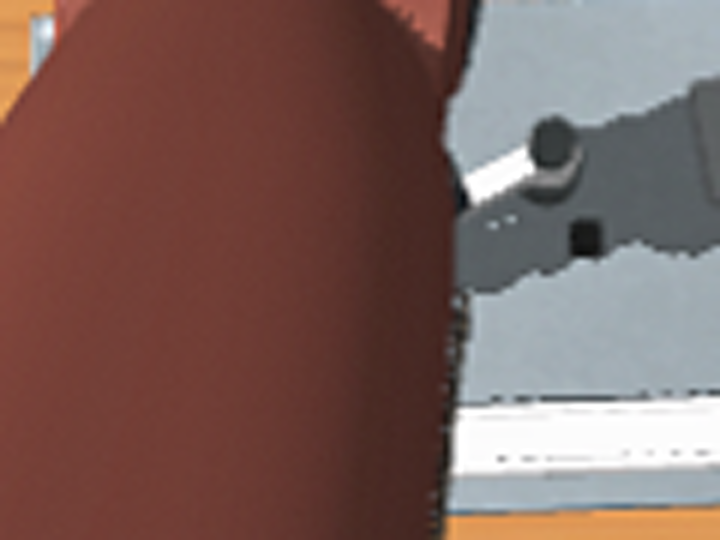

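The side crop shows the arm's pin at (245,285), one step short of the hook tip at (190,290). I'll go slower from here.

Call:
step_arm(
  targets=[
    [[0.009, 0.071, 0, 0.25], [0.009, 0.071, 0, 0.25], [0.009, 0.071, 0, 0.25], [0.009, 0.071, 0, 0.25], [0, 0, 0, 0]],
  ],
)

```text
time: 11.55
eef_pos: [621.7, -3.6, 63.7]
orientation: [-0.001, 0.576, 0.818, -0.001]
wrist_force: [-5.6, -6.4, 3.7]
width: -0.2
```

```bash
python3 - <<'E'
from h import *
theta()
crop("side",(310,190),120,90,6,"s3.png")
E
```

```text
t 11.55 tcp [621.7  -3.6  63.7] tester [ 17.3 107.2  63.7] psi_y 0.344 F [-5.6 -6.4  3.7] w -0.2 j [-0.12  0.6  -0.12  0.85 -0.   -0.47]
theta est 1.252 tool theta 1.259 r_post 118.3 F tangential -7.4 F radial(out) -4.1
s3.png origin 250 145 x 6
```

View pics/s3.png

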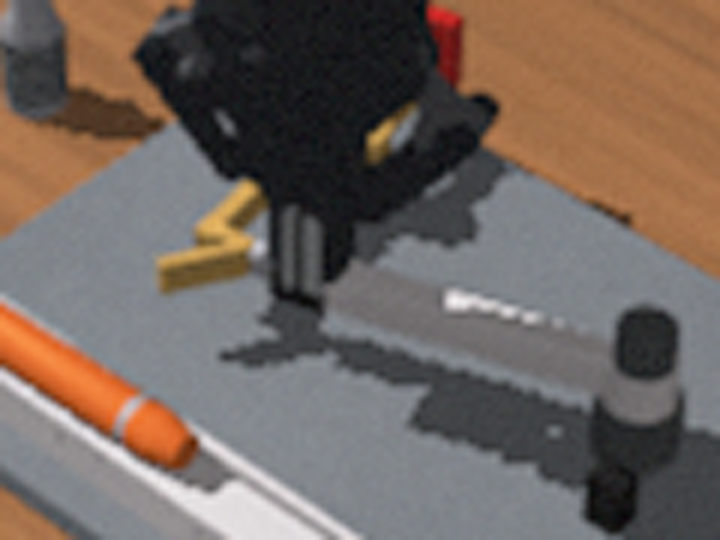

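Call:
step_arm(
  targets=[
    [[0.009, 0.071, 0, 0.25], [0.009, 0.071, 0, 0.25], [0.009, 0.071, 0, 0.25], [0.009, 0.071, 0, 0.25], [0, 0, 0, 0]],
  ],
)

```text
time: 12.22
eef_pos: [634.4, 2.4, 63.6]
orientation: [-0.001, 0.624, 0.782, -0.001]
wrist_force: [-7.0, -6.3, 5.0]
width: 0.2
```

```bash
python3 - <<'E'
from h import *
theta()
crop("side",(310,190),120,90,6,"s4.png")
E
```

```text
t 12.22 tcp [634.4   2.4  63.6] tester [ 30.1 112.8  63.6] psi_y 0.224 F [-7.  -6.3  5. ] w 0.2 j [-0.11  0.63 -0.08  0.87 -0.   -0.33]
theta est 1.369 tool theta 1.379 r_post 118.5 F tangential -8.3 F radial(out) -4.5
s4.png origin 250 145 x 6
```

View pics/s4.png

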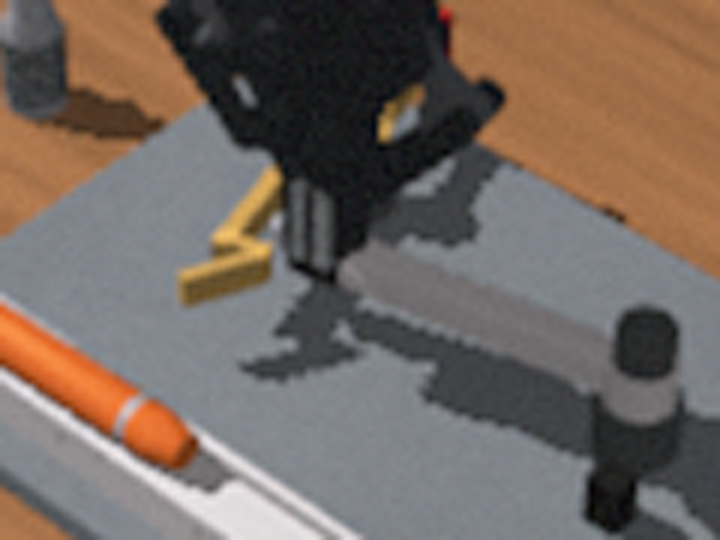

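The hook tip is back at its closed position, (182,290), and the pin is past it. I'll ease back slowly.

Call:
step_arm(
  targets=[
    [[-0.005, -0.035, 0, -0.125], [-0.005, -0.035, 0, -0.125], [-0.005, -0.035, 0, -0.125], [0, 0, 0, 0]],
  ],
)

```text
time: 12.78
eef_pos: [629.3, 0.2, 63.6]
orientation: [-0.001, 0.606, 0.796, -0.001]
wrist_force: [-7.0, -6.5, 4.4]
width: -0.0
```

Call:
step_arm(
  targets=[
    [[-0.005, -0.035, 0, -0.125], [0, 0, 0, 0]],
  ],
)

```text
time: 13.02
eef_pos: [627.6, -0.5, 63.6]
orientation: [-0.001, 0.6, 0.8, -0.002]
wrist_force: [-7.4, -5.8, 5.1]
width: 0.2
```

```bash
python3 - <<'E'
from h import *
theta()
crop("side",(310,190),120,90,6,"s5.png")
E
```

```text
t 13.03 tcp [ 6.276e+02 -5.000e-01  6.360e+01] tester [ 23.3 110.1  63.6] psi_y 0.285 F [-7.4 -5.8  5.1] w 0.2 j [-0.12  0.62 -0.1   0.86 -0.   -0.4 ]
theta est 1.308 tool theta 1.318 r_post 118.4 F tangential -8.7 F radial(out) -3.5
s5.png origin 250 145 x 6
```

View pics/s5.png

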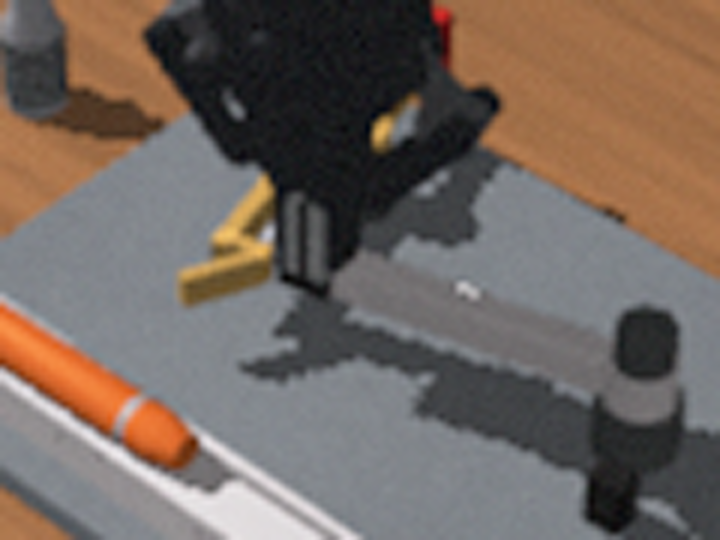

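The pin shows behind the tooth at (268,230), on the trigger side, and the hook is closed. I'll keep easing.

Call:
step_arm(
  targets=[
    [[-0.003, -0.02, 0, -0.07], [0, 0, 0, 0]],
  ],
)

```text
time: 13.32
eef_pos: [627.0, -0.8, 63.6]
orientation: [-0.001, 0.596, 0.803, -0.001]
wrist_force: [-5.2, -5.0, 3.6]
width: -0.4
```

Call:
step_arm(
  targets=[
    [[-0.003, -0.02, 0, -0.07], [0, 0, 0, 0]],
  ],
)

```text
time: 13.58
eef_pos: [626.8, -0.6, 63.6]
orientation: [-0.001, 0.593, 0.805, -0.001]
wrist_force: [-4.5, -5.4, 1.6]
width: 0.3
```

Call:
step_arm(
  targets=[
    [[-0.003, -0.02, 0, -0.07], [0, 0, 0, 0]],
  ],
)

```text
time: 13.82
eef_pos: [626.7, -0.5, 63.7]
orientation: [-0.0, 0.59, 0.808, 0.0]
wrist_force: [-0.5, -1.5, 0.1]
width: 0.1
```

The force has dropped to about 1.5 N, so the hook is carrying the load. I'll look before backing off.

```bash
python3 - <<'E'
from h import *
theta()
crop("side",(310,190),120,90,6,"s6.png")
E
```

```text
t 13.82 tcp [ 6.267e+02 -5.000e-01  6.370e+01] tester [ 22.3 110.2  63.7] psi_y 0.309 F [-0.5 -1.5  0.1] w 0.1 j [-0.12  0.61 -0.11  0.85  0.   -0.43]
theta est 1.3 tool theta 1.294 r_post 118.9 F tangential -0.9 F radial(out) -1.3
s6.png origin 250 145 x 6
```

View pics/s6.png

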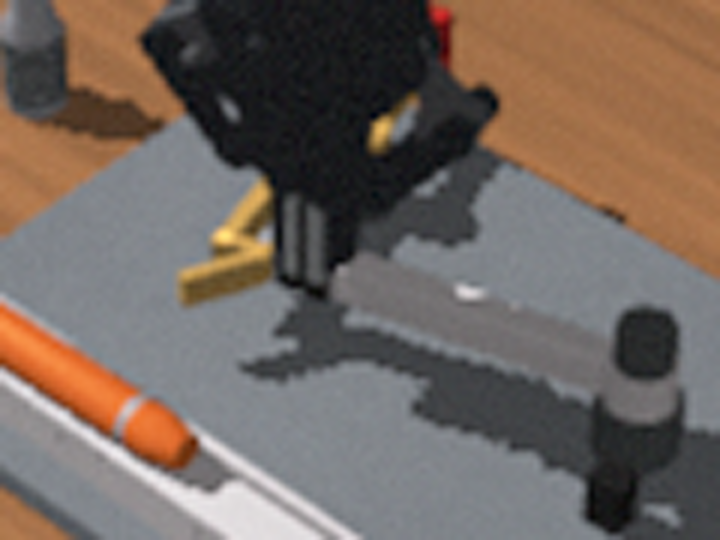

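Call:
step_arm(
  targets=[
    [[0, -0.02, 0, 0], [0, -0.02, 0, 0], [0, -0.03, 0, 0], [0, -0.04, 0, 0], [0, 0, 0, 0]],
  ],
)

```text
time: 14.5
eef_pos: [621.3, -2.4, 63.8]
orientation: [-0.0, 0.59, 0.807, 0.0]
wrist_force: [0.1, 0.5, -0.3]
width: 0.4
```

```bash
python3 - <<'E'
from h import *
theta()
crop("side",(310,190),120,90,6,"s7.png")
E
```

```text
t 14.5 tcp [621.3  -2.4  63.8] tester [ 16.9 108.4  63.8] psi_y 0.308 F [ 0.1  0.5 -0.3] w 0.4 j [-0.12  0.6  -0.12  0.85  0.   -0.43]
theta est 1.253 tool theta 1.294 r_post 119.6 F tangential 0.3 F radial(out) 0.4
s7.png origin 250 145 x 6
```

View pics/s7.png

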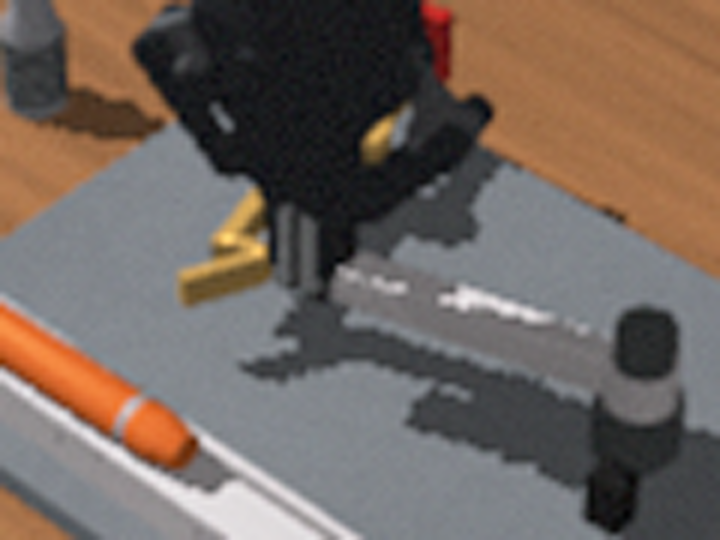

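The arm stays hooked and contact force is zero. Retreat further, lift, then check with a clear view.

Call:
step_arm(
  targets=[
    [[0, -0.15, 0, 0], [0, -0.25, 0, 0], [0, -0.1, -0.2, 0], [0, 0, -0.5, 0], [0, 0, -0.8, 0], [0, 0, -0.5, 0], [-0.8, 0, 0, -1], [0, 0, 0, -1], [0, 0, 0, -1], [0, 0, 0, -1], [0, 0, 0, -1], [0, 0, 0, -1], [0, 0, 0, -1], [0, 0, 0, -1], [0, 0, 0, -1], [0, 0, 0, -1], [0, 0, 0, -0.8], [0, 0, 0, 0]],
  ],
)

```text
time: 16.8
eef_pos: [609.7, -48.1, 164.5]
orientation: [0.0, -0.016, 1.0, -0.0]
wrist_force: [-0.1, 0.3, 0.4]
width: -0.1
```

```bash
python3 - <<'E'
from h import *
go(T2W(TP,(-60,222,160)),np.pi/2+TP[2])
crop("side",(310,190),160,120,5,"s8.png")
E
```

```text
t 16.8 tcp [609.7 -48.1 164.5] tester [  3.8  63.1 164.5] psi_y 1.604 F [-0.1  0.3  0.4] w -0.1 j [-0.2   0.5  -0.02  1.05 -0.   -1.8 ]
shift units [1.274 3.18  0.089] turn units 0.01
s8.png origin 230 130 x 5
```

View pics/s8.png

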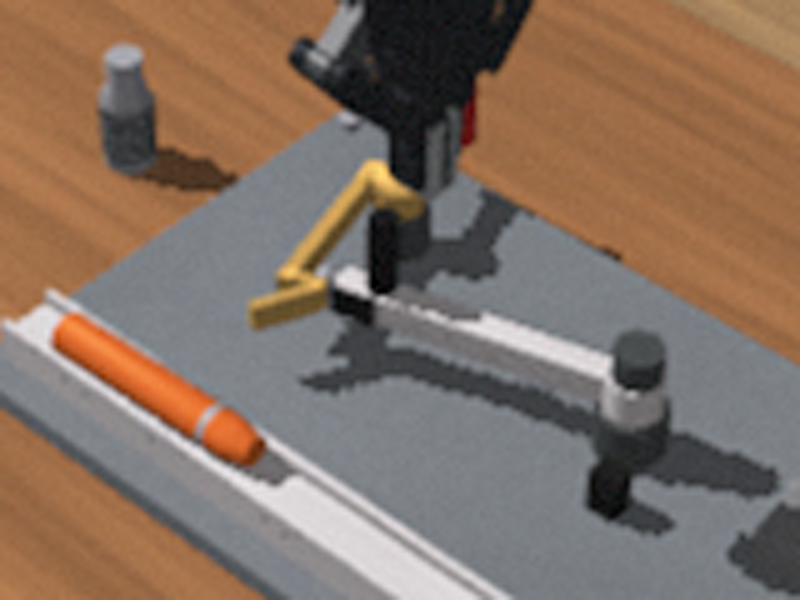

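The arm is clearly hooked: the pin sits behind the brass tooth at crop (320,285) with the post at (383,250). Now over to the barrel tail.

Call:
step_arm(
  targets=[
    [[0.254, 0.636, 0, 0], [0.254, 0.636, 0, 0], [0.255, 0.636, 0, 0], [0.255, 0.636, 0, 0], [0.255, 0.636, 0, 0], [0, 0, 0, 0]],
  ],
)

```text
time: 17.6
eef_pos: [539.9, 110.4, 164.2]
orientation: [-0.0, -0.017, 1.0, 0.0]
wrist_force: [0.0, -0.3, 0.8]
width: -0.2
```

```bash
python3 - <<'E'
from h import *
for n in("side","top"):
    for k in("barrel_tail","barrel_nose"):
        for d in vision.landmark_of(n,k)[:3]: print(n,k,round(d["score"],2),np.round(d["at"],1),W2T(atz(n,d["at"],40)).round(1))
go(T2W(TP,(-60,222,60)),np.pi/2+TP[2])
im=vision.get_image("top"); crop("top",(255,205),160,110,5,"t9.png",im)
E
```

```text
side barrel_tail 0.86 [241.3 296.3] [-243.6   17.    40. ]
side barrel_tail 0.8 [244.2 195. ] [-57.7 207.3  40. ]
side barrel_tail 0.51 [407.2 298.4] [ -45.1 -202.7   40. ]
side barrel_nose 0.94 [282.6 219.6] [-54.8  94.8  40. ]
side barrel_nose 0.91 [164.4 163.7] [-110.9  422.3   40. ]
side barrel_nose 0.77 [204.4 247.9] [-214.7  154.3   40. ]
top barrel_tail 0.6 [301.6 283.3] [-238.1   15.5   40. ]
top barrel_nose 0.93 [144.7 235.9] [-95.7 437.   40. ]
t 17.8 tcp [541.3 108.  163.9] tester [-59.5 221.3 163.9] psi_y 1.603 F [-0.2 -0.4 -0.8] w -0.1 j [ 0.06  0.39 -0.2   0.99 -0.   -1.54]
shift units [0.01  0.015 2.079] turn units 0.0
t9.png origin 175 150 x 5
```

View pics/t9.png

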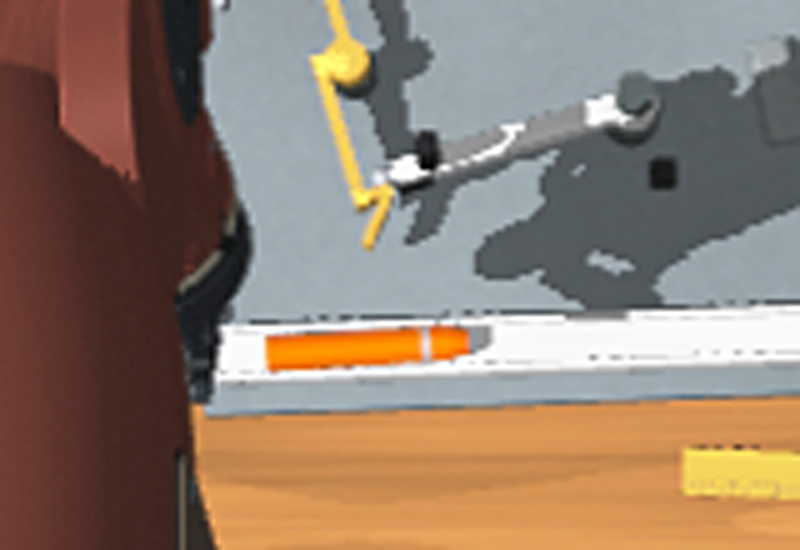

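The barrel now shows its tail at top pixel (228.5,220), about 5 px (roughly 12 mm) further to +y than before. The sweeping arm must have nudged the nose. I'll re-measure the tail precisely before going down.

```bash
python3 - <<'E'
from h import *
ims={n:vision.get_image(n) for n in("top","side")}
o=np.array([-60,0,0])
def score(n,y,tx=0):
    pass
for n in ims:
    im=ims[n].astype(int); m=((im[...,0]>170)&(im[...,1]<130)&(im[...,2]<80))
    # sample along the axis line at top z50 and centre
    for z in(40,48):
        ys=np.arange(60,240,1.0); v=[]
        for y in ys:
            u=proj(n,T2W(TP,(-60,y,z))); v.append(m[int(round(u[1])),int(round(u[0]))])
        ys=ys[np.array(v)]; print(n,z,ys.min() if len(ys) else None,ys.max() if len(ys) else None)
crop("side",(270,205),110,80,7,"s9.png",ims["side"])
E
```

```text
top 40 None None
top 48 None None
side 40 101.0 212.0
side 48 96.0 206.0
s9.png origin 215 165 x 7
```

View pics/s9.png

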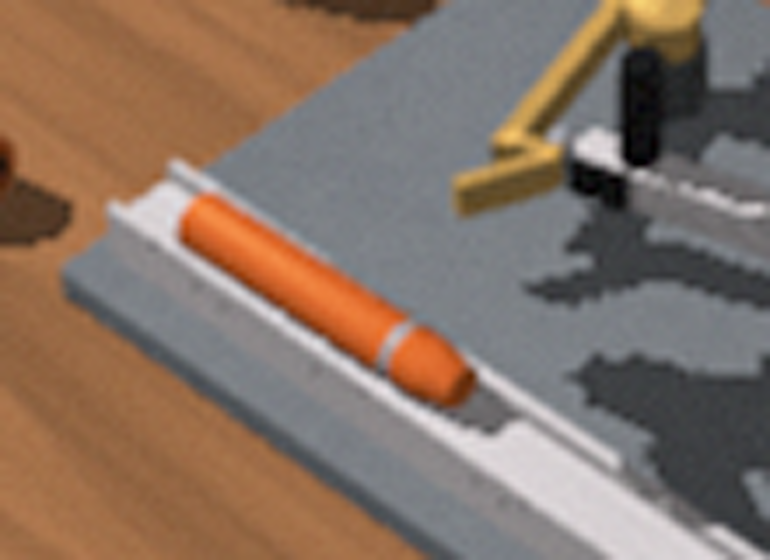

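The tail is at tester y≈207–209, so I'll come down behind it at y≈232. Tip height will be z≈41, above the 36 mm walls.

Call:
step_arm(
  targets=[
    [[0.01, 0.22, 0, 0], [0, 0, 0.5, 0], [0, 0, 0.7, 0], [0, 0, 0.6, 0], [0, 0, 0.4, 0], [0, 0, 0.18, 0], [0, 0, 0, 0], [0, 0, 0, 0]],
  ],
)

```text
time: 18.95
eef_pos: [540.7, 119.9, 45.7]
orientation: [0.001, -0.017, 1.0, 0.0]
wrist_force: [-0.2, 0.6, -0.5]
width: 0.2
```

```bash
python3 - <<'E'
from h import *
go(T2W(TP,(-60,218,40)),np.pi/2+TP[2])
crop("side",(270,205),110,80,7,"s10.png")
E
```

```text
t 18.95 tcp [540.7 119.9  45.7] tester [-59.8 233.2  45.7] psi_y 1.604 F [-0.2  0.6 -0.5] w 0.2 j [ 0.09  0.51 -0.34  0.71  0.   -1.52]
shift units [ 0.004 -0.304  0.113] turn units 0.01
s10.png origin 215 165 x 7
```

View pics/s10.png

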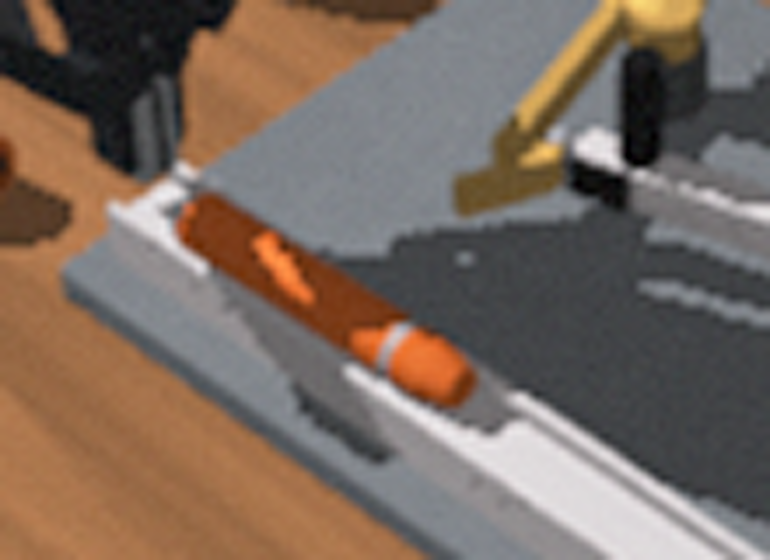

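Call:
step_arm(
  targets=[
    [[0, 0, 0.05, 0], [0, 0, 0.05, 0], [0, 0, 0, 0], [0, -0.1, 0, 0], [0, -0.1, 0, 0], [0, -0.1, 0, 0], [0, -0.1, 0, 0], [0, -0.1, 0, 0], [0, -0.1, 0, 0], [0, -0.1, 0, 0], [0, -0.1, 0, 0], [0, 0, 0, 0]],
  ],
)

```text
time: 20.5
eef_pos: [541.3, 79.3, 39.8]
orientation: [-0.0, -0.017, 1.0, -0.0]
wrist_force: [0.1, 0.2, -0.2]
width: 0.2
```

```bash
python3 - <<'E'
from h import *
go(T2W(TP,(-60,0,40)),np.pi/2+TP[2])
crop("side",(280,215),110,80,7,"s11.png")
E
```

```text
t 20.5 tcp [541.3  79.3  39.8] tester [-60.5 192.6  39.8] psi_y 1.604 F [ 0.1  0.2 -0.2] w 0.2 j [ 0.01  0.51 -0.37  0.69 -0.   -1.59]
shift units [-5.000e-03 -3.853e+00 -3.000e-03] turn units 0.01
s11.png origin 225 175 x 7
```

View pics/s11.png

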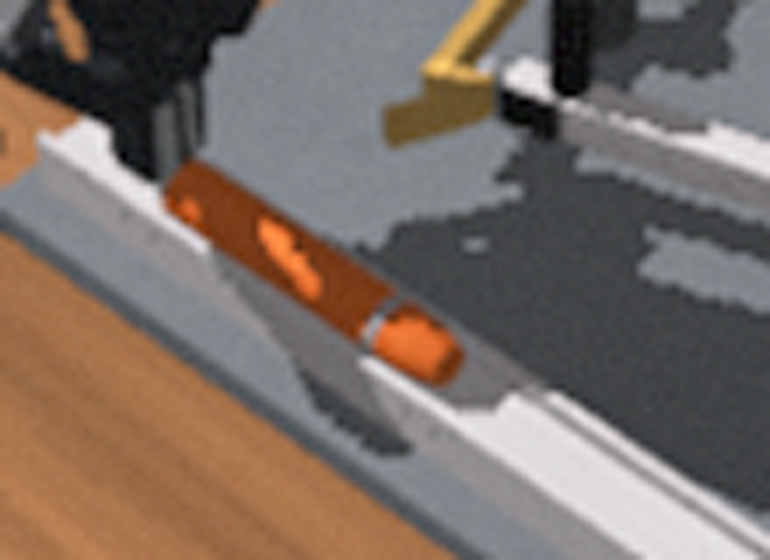

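The fingers at (180,130) are seated on the tail and pushing straight. I'll push most of the way.

Call:
step_arm(
  targets=[
    [[0, -0.1, 0, 0], [0, -0.15, 0, 0], [0, -0.2, 0, 0], [0, -0.2, 0, 0], [0, -0.2, 0, 0], [0, -0.2, 0, 0], [0, -0.2, 0, 0], [0, -0.2, 0, 0], [0, -0.2, 0, 0], [0, -0.2, 0, 0], [0, -0.2, 0, 0], [0, -0.2, 0, 0], [0, -0.2, 0, 0], [0, -0.2, 0, 0], [0, -0.2, 0, 0], [0, -0.2, 0, 0], [0, -0.2, 0, 0], [0, -0.15, 0, 0], [0, -0.1, 0, 0], [0, 0, 0, 0]],
  ],
)

```text
time: 23.05
eef_pos: [547.2, -95.5, 39.8]
orientation: [0.0, -0.017, 1.0, -0.0]
wrist_force: [0.4, 0.8, -0.8]
width: -0.1
```

```bash
python3 - <<'E'
from h import *
go(T2W(TP,(-60,-10,40)),np.pi/2+TP[2])
crop("side",(330,235),130,100,6,"s12.png")
E
```

```text
t 23.05 tcp [547.2 -95.5  39.8] tester [-60.2  17.7  39.8] psi_y 1.604 F [ 0.4  0.8 -0.8] w -0.1 j [-0.3   0.53 -0.34  0.7  -0.   -1.91]
shift units [-0.002 -0.554 -0.004] turn units 0.01
s12.png origin 265 185 x 6
```

View pics/s12.png

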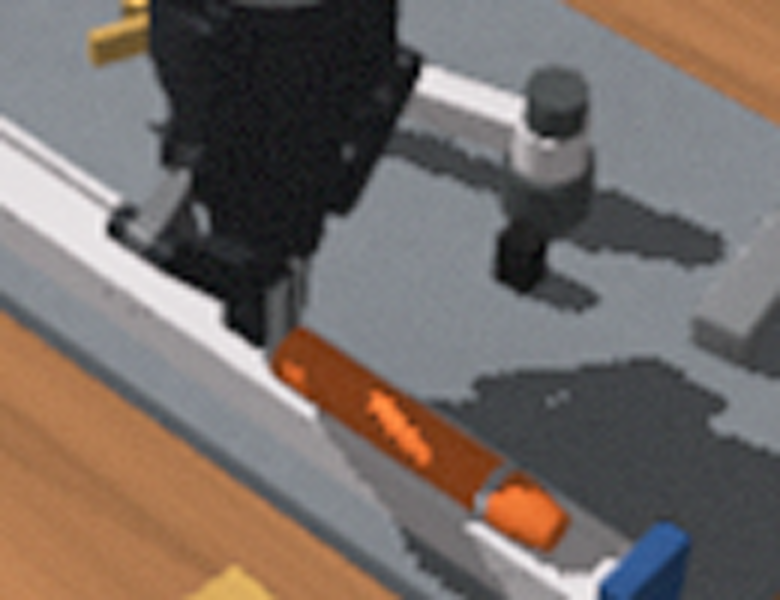

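There is roughly 25 mm between the nose at (565,520) and the stop. I'll push most of that, then creep until contact.

Call:
step_arm(
  targets=[
    [[0, -0.1, 0, 0], [0, -0.1, 0, 0], [0, -0.1, 0, 0], [0, -0.1, 0, 0], [0, -0.04, 0, 0], [0, 0, 0, 0]],
  ],
)

```text
time: 23.85
eef_pos: [547.9, -117.4, 39.8]
orientation: [0.0, -0.017, 1.0, -0.0]
wrist_force: [-0.5, 0.5, 0.6]
width: -0.4
```

Call:
step_arm(
  targets=[
    [[0, -0.03, 0, 0], [0, 0, 0, 0]],
  ],
)

```text
time: 24.1
eef_pos: [548.0, -118.7, 39.8]
orientation: [0.0, -0.017, 1.0, -0.0]
wrist_force: [0.6, -0.2, -0.3]
width: 0.2
```

Call:
step_arm(
  targets=[
    [[0, -0.03, 0, 0], [0, 0, 0, 0]],
  ],
)

```text
time: 24.35
eef_pos: [548.1, -120.3, 39.8]
orientation: [0.0, -0.017, 1.0, -0.0]
wrist_force: [-0.1, 0.7, -0.0]
width: 0.0
```

Call:
step_arm(
  targets=[
    [[0, -0.03, 0, 0], [0, 0, 0, 0]],
  ],
)

```text
time: 24.6
eef_pos: [548.1, -121.6, 39.8]
orientation: [0.0, -0.017, 1.0, 0.0]
wrist_force: [-0.3, 1.3, 0.3]
width: 0.2
```

Call:
step_arm(
  targets=[
    [[0, -0.02, 0, 0], [0, 0, 0, 0]],
  ],
)

```text
time: 24.85
eef_pos: [548.0, -121.6, 39.8]
orientation: [0.0, -0.017, 1.0, 0.001]
wrist_force: [1.0, 5.8, 1.3]
width: 0.1
```

Call:
step_arm(
  targets=[
    [[0, -0.02, 0, 0], [0, 0, 0, 0]],
  ],
)

```text
time: 25.1
eef_pos: [548.0, -121.7, 39.8]
orientation: [0.0, -0.017, 1.0, 0.002]
wrist_force: [0.2, 10.3, 2.6]
width: 0.3
```

Call:
step_arm(
  targets=[
    [[0, -0.02, 0, 0], [0, 0, 0, 0]],
  ],
)

```text
time: 25.35
eef_pos: [548.0, -121.8, 39.8]
orientation: [0.0, -0.018, 1.0, 0.003]
wrist_force: [-0.2, 13.8, 3.3]
width: -0.0
```

```bash
python3 - <<'E'
from h import *
go(T2W(TP,(-60,-10,40)),np.pi/2+TP[2])
crop("side",(350,260),100,75,8,"s13.png")
E
```

```text
t 25.35 tcp [ 548.  -121.8   39.8] tester [-60.2  -8.5  39.8] psi_y 1.606 F [-0.2 13.8  3.3] w -0.0 j [-0.35  0.54 -0.32  0.71  0.01 -1.96]
shift units [-0.004 -0.029 -0.005] turn units 0.03
s13.png origin 300 222 x 8
```

View pics/s13.png

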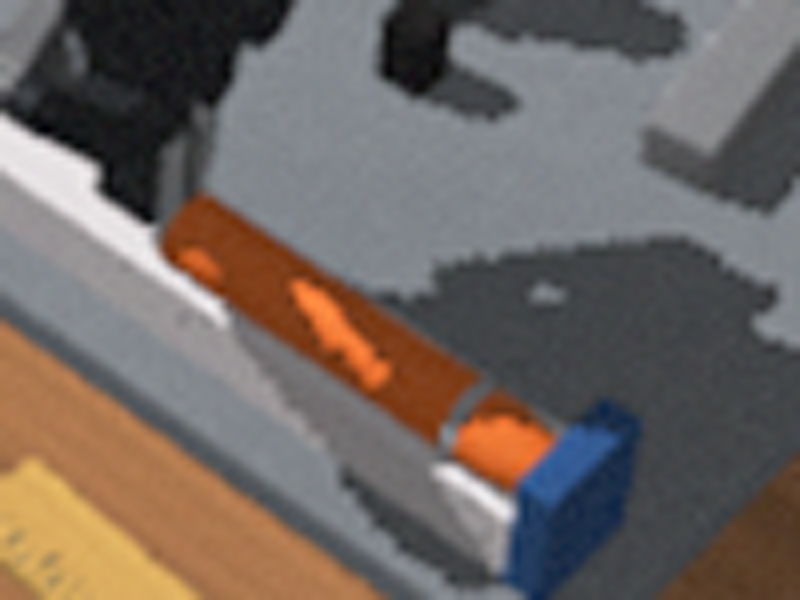

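The nose is against the blue stop at crop (540,465), and the force rose to 14 N without motion. Back off, lift and check.

Call:
step_arm(
  targets=[
    [[0, 0.02, 0, 0], [0, 0.03, 0, 0], [0, 0.05, 0, 0], [0, 0.15, 0, 0], [0, 0.15, 0, 0], [0, 0, -0.4, 0], [0, 0, -0.8, 0], [0, 0, -0.8, 0], [0, 0, -0.6, 0], [0.6, 0, -0.3, 0], [0.8, 0, 0, 0], [0.8, 0, 0, 0], [0.5, 0, 0, 0], [0, 0, 0, 0], [0, 0, 0, 0]],
  ],
)

```text
time: 27.28
eef_pos: [413.5, -109.3, 185.1]
orientation: [0.001, -0.017, 1.0, -0.0]
wrist_force: [-0.1, 0.3, -0.4]
width: -0.0
```

```bash
python3 - <<'E'
from h import *
where()
im=vision.get_image("side"); crop("side",(325,215),160,120,5,"s14.png",im); cv2.imwrite("pics/side_end.png",im[:,:,::-1])
im=vision.get_image("top"); cv2.imwrite("pics/top_end.png",im[:,:,::-1]); crop("top",(290,195),160,110,5,"t14.png",im)
E
```

```text
t 27.27 tcp [ 413.5 -109.3  185.1] tester [-194.3    8.2  185.1] psi_y 1.604 F [-0.1  0.3 -0.4] w -0.0 j [-0.43  0.14 -0.48  0.95  0.   -2.03]
s14.png origin 245 155 x 5
t14.png origin 210 140 x 5
```

View pics/s14.png

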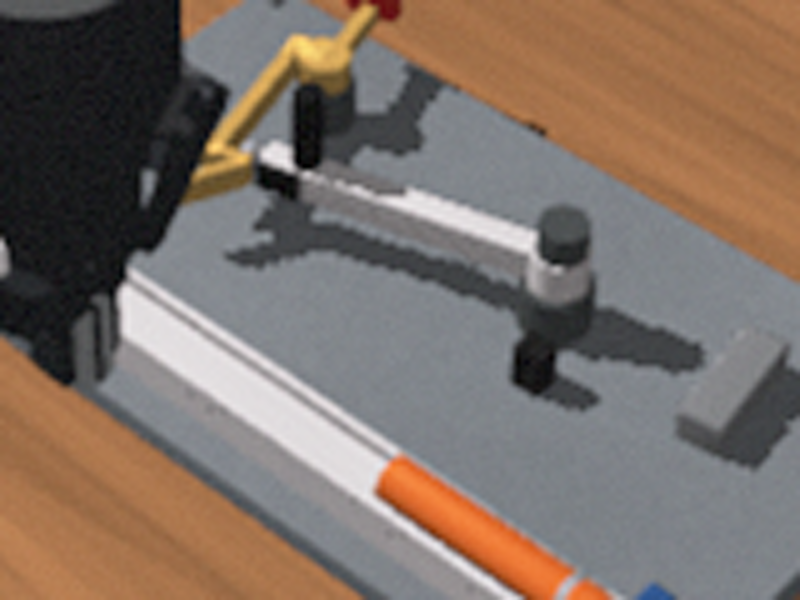

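View pics/t14.png

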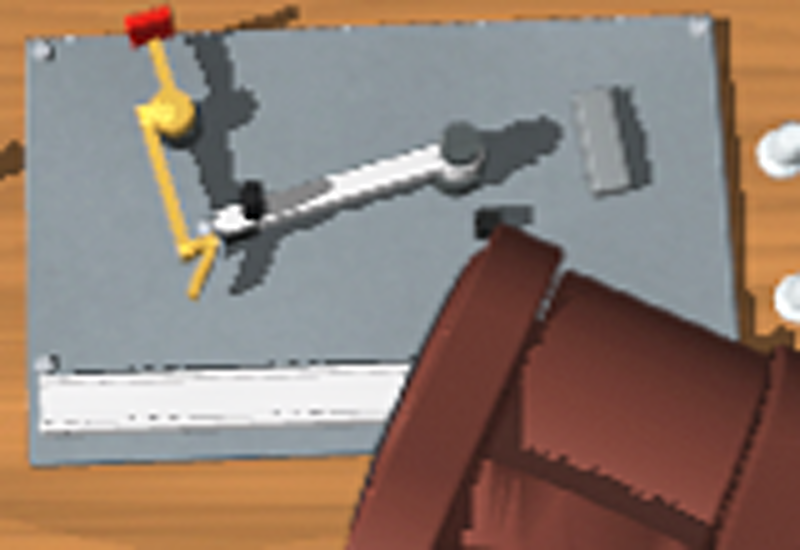

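View pics/side_end.png

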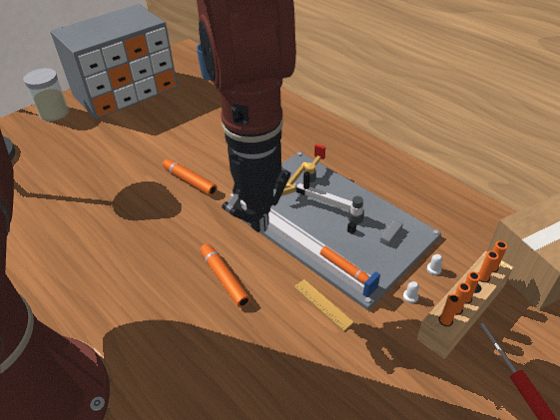

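```bash
python3 - <<'E'
from h import *
im=cv2.imread("pics/side_end.png")[:,:,::-1]; crop("side",(355,268),90,66,8,"s15.png",im)
E
```

```text
s15.png origin 310 235 x 8
```

View pics/s15.png

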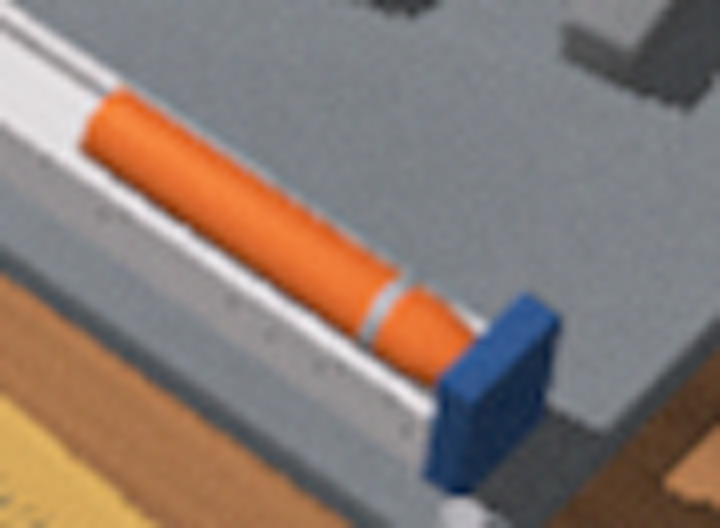

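The nose at (455,360) sits against the stop, the arm is hooked, the bystanders look undisturbed and the robot is clear. I'm handing in.

```bash
python3 - <<'E'
from bench import manip
print(manip.job_done())
E
```

```text
the job is handed in; nothing more can be done
None
```

The click tester is ready for its next shot: the striker arm is hooked on the catch and the barrel's nose is against the blue stop. I handed the job in at about 27 s.

- **Striker:** I pushed the post round its arc with the shut fingers to about 1.37 rad and saw the hook close again behind the pin. I then eased the arm back until the force fell from about 9 N to zero. It stayed on the hook while I backed away, and the last pictures from both cameras show it hooked.
- **Barrel:** I slid the smallest orange barrel, the one in the trough, from its tail end to the stop. Once it touched, the force rose to 14 N with no further motion. After I pulled back, the side picture shows no gap at the nose. The top camera's view of that end was blocked by the robot.
- **Disagreement:** between the first pictures and the second step, the barrel had moved about 12 mm towards the trough's open end. The sweeping arm most likely nudged its nose. I re-measured the tail before pushing, so it made no difference to the result.
- **Rest of the table:** the other things look undisturbed by eye in the last side picture, and the robot was clear of everything at hand-in.

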